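Hang the tongue caddy on the kitchen rack

ROBOT

A 7-joint arm with a two-finger parallel gripper is mounted at the origin on a cart in front of the work surface, level with it; the furniture and walls round the work are solid. World frame = base frame: x ahead of the robot, y to its left, z up, the work surface at z = 0. Lengths are in mm, angles in degrees, forces in N, time in s.
With the tool pointing down it reaches from about 425 to 950 mm from the base axis. Payload 4.7 kg.
Tool frame: the origin (TCP) lies on the centre line of the jaws, within the pads' length; the fingertips stand 22 mm ahead of it and the grasp point (between the pads) lies 3 mm ahead of it; z points along the fingers, y is the line along which they close (so a half turn about z gives the same grasp; the last joint's range is limited). The gripper opens to 87 mm and grips with 3 to 60 N. Pads are 19 mm wide; open, the fingers measure 117 mm over their backs; the gripper's body (75 mm by 190 mm) begins 51 mm behind the grasp point.
Start: joints at [68.245, 26.849, -2.785, 87.806, 1.381, 65.374, -4.715], TCP at [232.009, -633.892, 244.573] pointing down, gripper open.
Joint ranges: [-148.3, 148.3], [-19.14, 114.17], [-79.39, 73.82], [5.75, 140.21], [-59.74, 239.74], [12.07, 113.84], [-152.46, 152.46]. Speed limits (degrees/s): [147.25, 147.25, 180, 180, 180, 180, 180].

INTERFACE

Orientations are given as [roll, pitch, yaw] about the fixed x, y, z axes, in that order (R = Rz(yaw) Ry(pitch) Rx(roll)).
In Python, from plant import env gives the robot as it stands.
- The arm moves only by the shell command python3 -m inch 'ROWS' [FORCE]. ROWS is JSON, a list of rows, each a list of 3 entries, a list of its own where there are three numbers: the shift along the tool's x, y, z in units of 25 mm (1.0 is 25 mm), then the turn, a rotation vector about the tool's x, y, z in rad, then the finger opening in mm, from 0 to 87. In form: [[[tx, ty, tz], [rx, ry, rz], gripper], ...]. A call has 1 to 12 rows; each row shifts and turns the commanded pose from where the row before left it, along the tool's axes as they then stand; what a row does not reach is not made up. A row lasts 1/8 s, in which the tool goes at most 62.5 mm and 10.7 degrees, less where a joint would pass 70% of its speed; a pose out of reach is approached as far as the arm can. A call is refused whole if a number of a shift passes 1 or a number of a turn 0.188, either way. A call with a gripper value outside its range is refused whole. The fingers move at their own pace and stop on an object; FORCE is the grip in N (left out, the last holds). Time passes only in rows, so rows that do not move let the fingers close. It gives the time, the measured TCP pose, the force, the opening and the grip force at its end, in the units of the state.
- env.get_obs(): the state, without advancing time (a new reading comes with each control period).
- env.snapshot(name): name is "scene" or "top"; returns a dict with "color" (400x640x3 uint8, blue, green, red), "K" (3x3 intrinsics, pixels), "k1" (the pictures are not rectified: a ray, as slopes to the right and down, at radius r is drawn at 1 + k1 r^2 times it, then the intrinsics apply), "origin" and "attitude" of the camera in the world. Camera axes: x right, y up, looking along -z (the intrinsics and any distortion apply to the point x, -y, -z); pixel columns grow to the right and rows downward; lengths in mm; the calibration is good to about 2 mm. A picture is of the moment at which its call begins. There is no depth.
- env.job_done(): hands the job in; it is judged then, once.
The state is a dict: "time": time; "qpos": joint angles; "joint_velocities": joint speeds; "tau": joint torques, N m; "eef_pos": TCP position; "eef_rot": TCP orientation; "wrist_force": force on the tool from outside, world axes, zero at the start; "torque": the same for the moment, N m; "gripper_width": opening from 0.0 (shut) to 1.0 (fully open); "grip_force": force on a finger pad.
Only numpy, scipy, OpenCV 4.12 (cv2) and the standard library are available. Lean on these libraries where they do the work, as an engineer would, in place of code of your own. Each camera call takes 0.05 s, during which the arm holds its last target. There are 200 camera calls.

TASK

Hang the small steel caddy that has a tongue on its back in the groove of the wooden rack on the worktop: tilt its front up, feed the tongue up behind the top slat, then turn the caddy down until it hangs level with its back against the board, anywhere along the groove, and let go of it. The plain steel box without a tongue stays where it is.

Things in the scene. Friction and masses are not known exactly. Their poses are not given: they have to be found in the camera images.
- caddy: Loose open steel caddy, 110 (x) x 50 (y) x 60 mm high, 0.13-0.2 kg. Origin: centre of underside, z up, +x to its back. Tongue at back top, 40 wide, 4 thick: level neck x 55-61, z 56-60 mm, then from x 59, z 58 rises 25 mm leaning 20 deg backward; tip x 69, z 83. Grasp from above across the long sides in the front half (x about -25), so the hand clears the rack.
- groove (a point): Middle of the top front edge of the rack's lower board, 130 mm above the worktop. z up, y along the groove, +x into the rack. Hung: neck rests here, back wall on the board, caddy origin at (-55, any, -56) mm, axes parallel, 3 mm play. Held level the tongue is too tall: tilt the front up 30 deg (turn about +y), slide in along the tongue (neck about 9 mm above this edge), then turn down.
- rack: Fixed upright wooden hanging rack, 232 wide, 176 mm high. Origin: on the worktop below its front face (x = 0), mid-width; -x is its front. Lower board 12 thick, z 30-130; top slat 5 thick, z 150-168, front faces both at x = 0; between them the groove, 20 high and 200 long between two posts 16 wide. Two feet under the posts, 12 high, reach 48 mm in front. Open behind.
- plain_box: Bystander: a similar open box of the same steel, loose, 95 x 52 x 50 mm, without a tongue. Origin: centre of its underside. Leave it where it stands.

How it is judged (in metres and radians):
At the end, for the whole second after the job is handed in: The caddy hangs at rest by its tongue in the rack's groove, anywhere along it: upright and square to the rack within 10 degrees, its origin within about 13 mm (into or out of the rack) and 10 mm (height) of the hung position (x of caddy in the frame of groove between -0.07 and -0.042 m and y of caddy in the frame of groove between -0.085 and 0.085 m and z of caddy in the frame of groove between -0.068 and -0.046 m and angle between the z axis of caddy and the z axis of groove, either way round below 0.175 rad and angle between the x axis of caddy and the x axis of groove, either way round below 0.175 rad and linear speed of caddy below 0.02 m/s); the robot touches nothing.
It fails at once if the plain box is moved more than 30 mm (distance of plain_box from where it was at the start of the episode above 0.03 m).
It also fails if it takes over 42 s, if anything falls off the work surface, if the arm or the gripper's body presses on something with over 40 N, if the wrist force passes 120 N, or if a joint passes its speed limit or range.

## Working session

There is one attempt and no reset: what is moved stays moved. The work goes in short steps, Python scripts to look and compute and a shell command to move; the robot and the scene stay as the last step left them, time stands still between calls to the robot, and variables do not carry over. Pictures are saved under pics/ and viewed, at most 13 in all, crops included, and the job is handed in when it is done.

```bash
ls; mkdir -p pics; python3 - <<'E'
from plant import env
import cv2
o=env.get_obs(); print(o)
for n in("scene","top"):
    s=env.snapshot(n); cv2.imwrite(f"pics/{n}0.png",s["color"]); print(n,s["K"],s["k1"],s["origin"],s["attitude"])
E
```

```text
pics
{'time': 0.0, 'qpos': array([68.24326241, 26.89752234, -2.7845953 , 87.8738003 ,  1.38126738,
       65.37653663, -4.71309346]), 'joint_velocities': array([ 0.04006495, -0.08971207, -0.09290162,  0.01126831, -0.04538081,
        0.01455851, -0.01869598]), 'tau': array([-3.39341295e-04, -5.07973802e+01, -8.10303655e-02, -2.36155254e+01,
       -6.13623345e-02,  3.80650966e-02,  2.08723768e-04]), 'eef_pos': array([ 231.79666127, -633.34865038,  243.49631797]), 'eef_rot': array([-1.79885808e+02,  4.54410946e-03,  2.01055072e+01]), 'wrist_force': array([ 0.65722499,  0.01431824, -0.15335476]), 'torque': array([ 0.02731074,  0.04177823, -0.02601929]), 'grip_force': 0.0, 'gripper_width': 1.000654834853316}
scene [[400.39551711   0.         312.41784473]
 [  0.         400.39551711 199.76044427]
 [  0.           0.           1.        ]] -0.07730758050001192 [143.30063712 404.74301968 671.79374372] [  49.18665902   -0.39882592 -142.81869786]
top [[426.8635437    0.         322.22303234]
 [  0.         426.8635437  195.08100531]
 [  0.           0.           1.        ]] -0.06216348371726786 [ 392.64802656 -111.27336338  946.30125396] [ 9.71567921e+00  5.84189614e-02 -9.00967613e+01]
```

View pics/scene0.png

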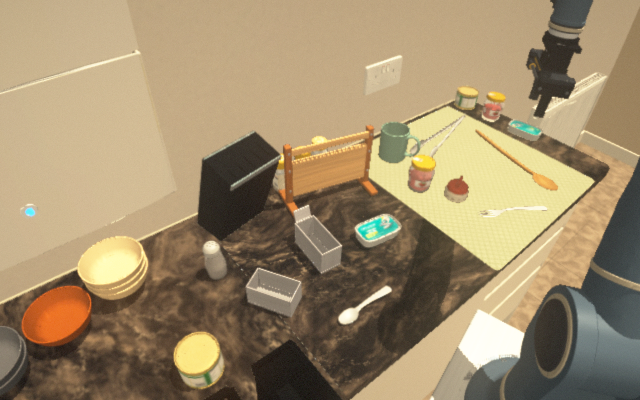

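View pics/top0.png

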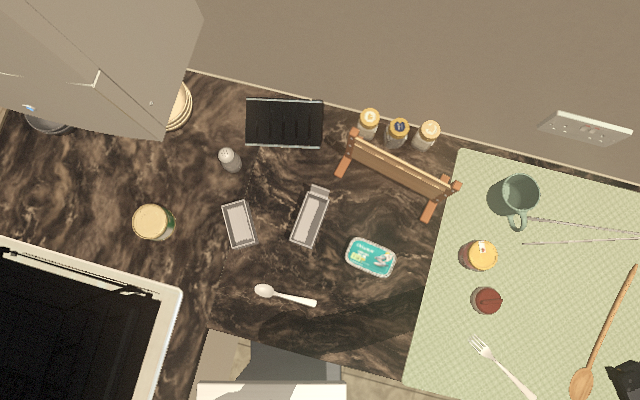

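The scene view shows the caddy at about (318,243) with its tongue at (303,213). The plain box is at (274,291) and the rack at (328,165). In the top view the caddy is at (310,217) with its tongue at (319,190), the plain box is at (238,224), and the rack top runs from (352,132) to (457,186).

```bash
python3 - <<'E'
import cv2
t=cv2.imread("pics/top0.png"); s=cv2.imread("pics/scene0.png")
cv2.imwrite("pics/topc.png",cv2.resize(t[110:260,280:480],None,fx=4,fy=4,interpolation=cv2.INTER_CUBIC))
cv2.imwrite("pics/scc.png",cv2.resize(s[120:280,250:400],None,fx=3.7,fy=3.7,interpolation=cv2.INTER_CUBIC))
E
```

```text
(no output)
```

View pics/topc.png

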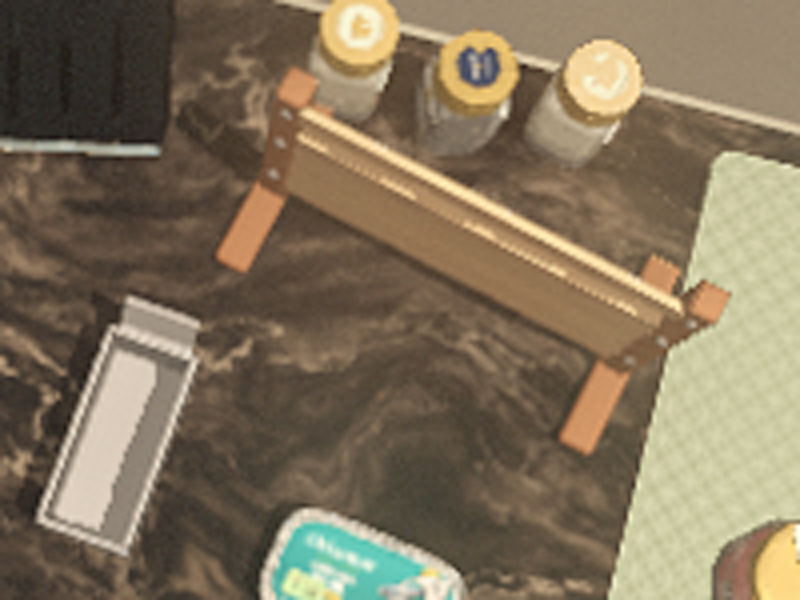

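View pics/scc.png

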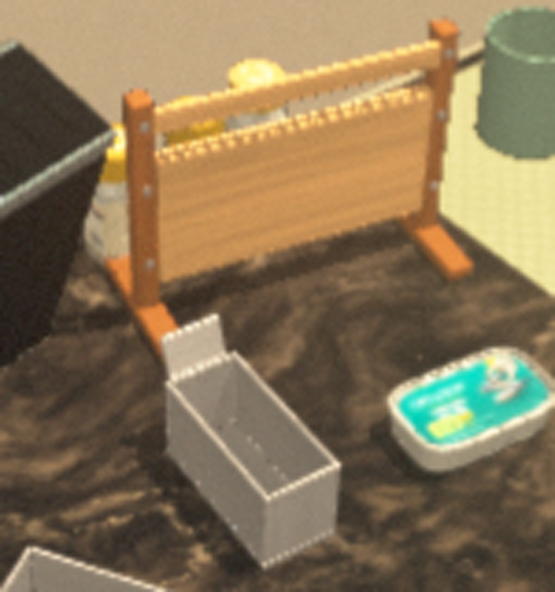

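The top crop shows the caddy rim corners at about (38,521), (126,553), (192,352) and (108,330). The rack's foot ends are at (217,257)-(243,271) and (561,438)-(588,453), and the slat's light top edge runs (303,108)-(680,305). The scene crop shows the rim at (267,497), (340,465), (168,384) and (235,353), with the board's top edge running (160,158)-(432,90).

```bash
cat > h.py <<'E'
import numpy as np, cv2
from scipy.spatial.transform import Rotation as R
C={"top":(426.8635437,322.22303234,195.08100531,-0.06216348,[392.648,-111.273,946.301],[9.71567921,.0584189614,-90.0967613]),
"scene":(400.39551711,312.41784473,199.76044427,-0.07730758,[143.3006,404.743,671.7937],[49.18665902,-.39882592,-142.81869786])}
def ray(c,p):
    f,cx,cy,k,o,a=C[c]
    K=np.array([[f,0,cx],[0,f,cy],[0,0,1.]])
    u=cv2.undistortPoints(np.array([[p]],float),K,np.array([k,0,0,0.])).ravel()
    return np.array(o),R.from_euler('xyz',a,degrees=True).apply([u[0],-u[1],-1])
def onz(c,p,z):
    o,d=ray(c,p); return o+d*(z-o[2])/d[2]
def tri(p,q):
    o,d=ray("top",p);a,b=ray("scene",q)
    s=np.linalg.lstsq(np.c_[d,-b],a-o,rcond=None)[0]
    x,y=o+d*s[0],a+b*s[1]; return (x+y)/2,np.linalg.norm(x-y)
T=lambda u,v:(280+(u+.5)/4-.5,110+(v+.5)/4-.5)
S=lambda u,v:(250+(u+.5)/3.7-.5,120+(v+.5)/3.7-.5)
E
python3 - <<'E'
from h import *
np.set_printoptions(precision=1,suppress=True)
t=[(38,521),(126,553),(192,352),(108,330)]; s=[(267,497),(340,465),(235,353),(168,384)]
# scene order: match front-left etc
A=[onz("top",T(*p),60) for p in t]; B=[onz("scene",S(*p),60) for p in s]
print("rim top",A);print("rim scene",B)
for n,p,z in [("footL",(217,257),12),("footL",(243,271),12),("footR",(561,438),12),("footR",(588,453),12),("slat back L",(303,108),168),("slat back R",(683,300),168),("slat front",(300,117),168),("slat frontR",(680,310),168),("postL",(283,72),176),("edge L",(300,137),130),("edge R",(637,313),130)]:
    print(n,onz("top",T(*p),z))
for n,p,z in [("edgeL",(160,158),130),("edgeR",(432,92),130),("slatbotL",(155,128),150),("slatbotR",(440,66),150),("slattopL",(155,112),168),("footR",(445,278),12),("footR",(473,268),12)]:
    print("sc",n,onz("scene",S(*p),z))
E
```

```text
rim top [array([450.4, -41.9,  60. ]), array([433.8, -87.5,  60. ]), array([ 538.9, -122. ,   60. ]), array([550.8, -77.7,  60. ])]
rim scene [array([451.6, -40.1,  60. ]), array([433.2, -84.2,  60. ]), array([ 535.1, -121.6,   60. ]), array([550.3, -76. ,  60. ])]
footL [ 600.8 -136.8   12. ]
footL [ 592.7 -151.3   12. ]
footR [ 498.4 -326.    12. ]
footR [ 490.  -340.6   12. ]
slat back L [ 638.3 -173.8  168. ]
slat back R [ 545.3 -350.1  168. ]
slat front [ 633.9 -172.3  168. ]
slat frontR [ 540.5 -348.4  168. ]
postL [ 653.5 -164.   176. ]
edge L [ 635.3 -175.1  130. ]
edge R [ 546.3 -338.7  130. ]
sc edgeL [ 635.8 -175.6  130. ]
sc edgeR [ 540.1 -345.9  130. ]
sc slatbotL [ 640.3 -177.1  150. ]
sc slatbotR [ 537.7 -348.5  150. ]
sc slattopL [ 634.1 -170.3  168. ]
sc footR [ 496.4 -312.5   12. ]
sc footR [ 486.4 -333.9   12. ]
```

Both views agree to within a few mm. The rack groove is at about (587.6,-261,130), yaw -28.3. The caddy is at about (493,-81.4,0), yaw -19.3. I'll start moving: turn the tool to yaw -19.3, then travel.

```bash
python3 -m inch '[[[0,0,0],[0,0,0.172],87],[[0,0,0],[0,0,0.172],87],[[0,0,0],[0,0,0.172],87],[[0,0,0],[0,0,0.172],87],[[0.06,-1,0],[0,0,0],87],[[0.06,-1,0],[0,0,0],87],[[0.06,-1,0],[0,0,0],87],[[0.06,-1,0],[0,0,0],87],[[0.06,-1,0],[0,0,0],87],[[0.06,-1,0],[0,0,0],87],[[0.06,-1,0],[0,0,0],87],[[0.06,-1,0],[0,0,0],87]]' 40
python3 -m inch '[[[0.06,-1,0],[0,0,0],87],[[0.06,-1,0],[0,0,0],87],[[0.06,-1,0],[0,0,0],87],[[0.06,-1,0],[0,0,0],87],[[0.06,-1,0],[0,0,0],87],[[0.06,-1,0],[0,0,0],87],[[0.06,-1,0],[0,0,0],87],[[0.06,-1,0],[0,0,0],87],[[0.06,-1,0],[0,0,0],87],[[0.06,-1,0],[0,0,0],87],[[0.06,-1,0],[0,0,0],87],[[0.06,-1,0],[0,0,0],87]]'
```

```text
time: 1.6
eef_pos: [309.6, -448.0, 244.2]
eef_rot: [-180.0, 0.0, -19.3]
wrist_force: [0.5, 0.1, 0.1]
gripper_width: 1.0
grip_force: 0.0
time: 3.1
eef_pos: [425.7, -171.1, 244.3]
eef_rot: [180.0, 0.0, -19.3]
wrist_force: [0.1, -0.5, -0.5]
gripper_width: 0.999
grip_force: 0.0
```

```bash
cat >> h.py <<'E'
np.set_printoptions(precision=2,suppress=True)
def need(env,pos,rot):
    """tool-frame shift (units of 25 mm) and rotvec from measured pose to target TCP pose"""
    o=env.get_obs(); A=R.from_euler('xyz',o['eef_rot'],degrees=True); B=R.from_euler('xyz',rot,degrees=True)
    print(o['time'],o['eef_pos'],o['eef_rot'],'q',o['qpos'],'F',o['wrist_force'],'g',o['grip_force'],o['gripper_width']*87)
    print('shift',A.inv().apply(np.array(pos)-o['eef_pos'])/25,'turn',(A.inv()*B).as_rotvec())
E
python3 - <<'E'
from h import *; from plant import env
need(env,[469.4,-73.1,43],[180,0,-19.3])
E
```

```text
3.1 [ 425.68 -171.12  244.29] [180.     0.03 -19.32] q [ 26.59   7.1  -10.87 115.45   1.58  57.62 -94.36] F [ 0.08 -0.5  -0.52] g 0.0 86.94933858326787
shift [ 0.36 -4.28  8.05] turn [ 0.  0. -0.]
```

```bash
python3 -m inch '[[[0.09,-1,0],[0,0,0],87],[[0.09,-1,0],[0,0,0],87],[[0.09,-1,0],[0,0,0],87],[[0.09,-1,0],[0,0,0],87],[[0,-0.2,0.5],[0,0,0],87],[[0,0,1],[0,0,0],87],[[0,0,1],[0,0,0],87],[[0,0,1],[0,0,0],87],[[0,0,1],[0,0,0],87],[[0,0,0.6],[0,0,0],87],[[0,0,0],[0,0,0],87]]'
python3 - <<'E'
from h import *; from plant import env
need(env,[469.4,-73.1,43],[180,0,-19.3])
a=env.snapshot("top")["color"][140:290,230:400]; b=env.snapshot("scene")["color"][150:300,240:410]
cv2.imwrite("pics/pre.png",cv2.resize(np.vstack([a,b]),None,fx=2,fy=2))
E
```

```text
time: 4.47
eef_pos: [467.8, -76.3, 115.9]
eef_rot: [180.0, 0.2, -19.4]
wrist_force: [0.0, -0.1, 0.3]
gripper_width: 0.996
grip_force: 0.0
4.475 [467.84 -76.31 115.85] [179.95   0.16 -19.35] q [  16.49   18.8   -14.7   121.03    7.14   41.14 -112.21] F [ 0.01 -0.1   0.29] g 0.0 86.67077681906892
shift [ 0.02 -0.14  2.91] turn [ 0.  0. -0.]
```

View pics/pre.png

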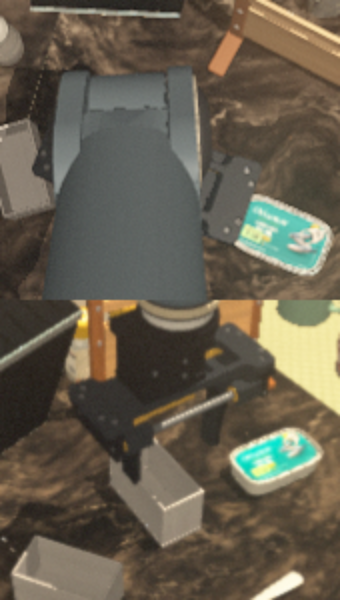

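The scene crop shows the two fingers straddling the caddy's front half, and the plain box and the teal tin stand clear. I'll go down and grip.

```bash
python3 -m inch '[[[0.02,-0.12,0.5],[0,0,0],87],[[0,0,0.8],[0,0,0],87],[[0,0,0.8],[0,0,0],87],[[0,0,0.7],[0,0,0],87],[[0,0,0.1],[0,0,0],87],[[0,0,0],[0,0,0],30],[[0,0,0],[0,0,0],30],[[0,0,0],[0,0,0],30],[[0,0,0],[0,0,0],30],[[0,0,0],[0,0,0],30]]' 40
python3 - <<'E'
from h import *; from plant import env
need(env,[469.4,-73.1,43],[180,0,-19.3])
E
```

```text
time: 5.82
eef_pos: [470.5, -73.3, 44.8]
eef_rot: [180.0, -0.0, -19.3]
wrist_force: [-1.0, -0.8, 1.8]
gripper_width: 0.572
grip_force: 39.8
5.825 [470.52 -73.31  44.81] [179.99  -0.02 -19.32] q [  14.18   25.84  -12.77  123.51   10.61   31.62 -115.73] F [-0.96 -0.76  1.84] g 39.80486512489733 49.788873558109614
shift [-0.05  0.01  0.07] turn [ 0. -0. -0.]
```

```bash
python3 -m inch '[[[0,0,-0.4],[0,0,0],30],[[0,0,-1],[0,0,0],30],[[0,0,-1],[0,0,0],30],[[0,0,-1],[0,0,0],30],[[0,0,-1],[0,0,0],30],[[0,0,-0.6],[0,0,0],30],[[0,0,0],[0,0,0],30]]'
cat > plan.py <<'E'
from h import *
from scipy.optimize import minimize
d=np.array([np.sin(.349),np.cos(.349)]); n=np.array([d[1],-d[0]])
def seg(a,b,k=25): return np.linspace(a,b,k)
b0=np.array([59.,58]); tong=np.vstack([seg(b0+2*n,b0+25*d+2*n),seg(b0-2*n,b0+25*d-2*n),seg(b0+25*d-2*n,b0+25*d+2*n,5),seg((55,60),(59,60),4),seg((55,56),(61,56),6),seg((55,0),(55,60))])
def sd(p,x0,x1,z0,z1):
    c=np.abs(p-[(x0+x1)/2,(z0+z1)/2])-[(x1-x0)/2,(z1-z0)/2]
    return np.linalg.norm(np.maximum(c,0),axis=1)+np.minimum(c.max(1),0)
def clr(P,th):  # P: caddy point (55,56) in groove frame (x,z)
    c,s=np.cos(th),np.sin(th); q=(tong-[55,56])@np.array([[c,-s],[s,c]])+P
    return min(sd(q,0,12,-100,0).min(),sd(q,0,5,20,38).min())
E
python3 - <<'E'
from plan import *; from plant import env
for t in (30,25,20,15,10,5,0):
    r=[]
    for x in np.arange(-8,8.1,.5):
        for z in np.arange(0,16,.5): r.append((clr((x,z),np.radians(t)),x,z))
    r.sort(reverse=True); print(t,r[:3])
for P in [(-2,9)]:
  for s in (0,5,10,15,20,25,30,40): print(s,clr(np.array(P)-s*np.array([.766,.643]),np.radians(30)))
o=env.get_obs(); print(o['eef_pos'],o['eef_rot'],o['wrist_force'],o['gripper_width']*87)
for c in("top","scene"): cv2.imwrite(f"pics/lift_{c}.png",env.snapshot(c)["color"])
E
```

```text
time: 6.7
eef_pos: [470.9, -73.3, 170.5]
eef_rot: [-180.0, -0.1, -19.3]
wrist_force: [-0.3, -0.4, -2.1]
gripper_width: 0.571
grip_force: 39.8
30 [(np.float64(5.5), np.float64(-1.5), np.float64(8.5)), (np.float64(5.49982847195991), np.float64(-1.0), np.float64(9.0)), (np.float64(5.385729379009131), np.float64(-2.0), np.float64(8.5))]
25 [(np.float64(4.964290429555803), np.float64(-2.0), np.float64(7.5)), (np.float64(4.780332745302799), np.float64(-1.5), np.float64(8.0)), (np.float64(4.660797702410604), np.float64(-1.0), np.float64(8.5))]
20 [(np.float64(4.142759831140974), np.float64(-2.0), np.float64(6.5)), (np.float64(4.075430390475574), np.float64(-2.0), np.float64(7.0)), (np.float64(4.032237890446099), np.float64(-2.5), np.float64(6.5))]
15 [(np.float64(3.5529142706151244), np.float64(-2.0), np.float64(5.5)), (np.float64(3.447085729384874), np.float64(-2.5), np.float64(5.0)), (np.float64(3.3802512859891785), np.float64(-2.0), np.float64(6.0))]
10 [(np.float64(2.7649287562602676), np.float64(-2.0), np.float64(4.5)), (np.float64(2.665793953589663), np.float64(-2.0), np.float64(4.0)), (np.float64(2.5883130532427243), np.float64(-2.5), np.float64(4.0))]
5 [(np.float64(1.980008795019863), np.float64(-2.0), np.float64(3.0)), (np.float64(1.9770655435140512), np.float64(-2.0), np.float64(2.5)), (np.float64(1.876614971772722), np.float64(-1.5), np.float64(4.0))]
0 [(np.float64(1.3288469978637036), np.float64(-1.5), np.float64(1.5)), (np.float64(1.152990789451237), np.float64(-1.5), np.float64(2.0)), (np.float64(1.0), np.float64(-1.0), np.float64(3.5))]
0 5.004672089370633
5 2.8562191357178275
10 3.1313720253194126
15 3.1099054119525187
20 3.1022431271697823
25 3.1084872538414596
30 3.128554527726729
40 7.740169438671408
[470.92 -73.26 170.46] [-179.98   -0.13  -19.33] [-0.33 -0.45 -2.15] 49.6643527272315
```

```bash
cat >> plan.py <<'E'
G=np.array([587.6,-261,130]); YAW=-28.3; TC=np.array([-24,0,44.8])
def goal(x,y,z,th,dyaw=0):
    Rr=R.from_euler('z',YAW,degrees=True); Rc=Rr*R.from_euler('y',th,degrees=True)
    return G+Rr.apply([x,y,z])+Rc.apply(TC-[55,0,56]), (Rc*R.from_euler('x',180,degrees=True)).as_euler('xyz',degrees=True)
E
python3 - <<'E'
from plan import *; from plant import env
D=np.array([.766,.643]);N=np.array([.643,-.766])
for k in np.arange(-2,3.1,1):
    P=np.array([-2,9])+k*N; print(k,P,[round(float(clr(P-s*D,np.radians(30))),1) for s in (0,5,10,20,30,40)])
g=goal(-40,0,-23,30); print(g)
o=env.get_obs()
need(env,*g)
A=R.from_euler('xyz',o['eef_rot'],degrees=True)
print('world delta in yaw-only tool',A.inv().apply(g[0]-o['eef_pos'])/25)
E
```

```text
-2.0 [-3.29 10.53] [3.0, 3.0, 3.0, 5.0, 5.1, 9.0]
-1.0 [-2.64  9.77] [4.0, 3.8, 4.0, 4.1, 4.1, 8.4]
0.0 [-2.  9.] [5.0, 2.9, 3.1, 3.1, 3.1, 7.7]
1.0 [-1.36  8.23] [5.2, 2.0, 2.1, 2.1, 2.1, 7.1]
2.0 [-0.71  7.47] [4.4, 1.3, 1.2, 1.1, 1.2, 6.5]
3.0 [-0.07  6.7 ] [3.4, 0.5, 0.4, 0.1, 0.3, 5.8]
(array([ 487.21, -206.95,  136.8 ]), array([180. ,  30. , -28.3]))
6.8 [469.81 -73.18 168.92] [179.98   0.07 -19.32] q [  17.34   14.38  -15.77  118.17    5.2    48.16 -110.76] F [-0.47 -0.17 -2.27] g 39.82599003415089 49.78983542072611
shift [2.43 4.82 1.28] turn [ 0.04 -0.52  0.15]
world delta in yaw-only tool [2.43 4.82 1.28]
```

```bash
python3 -m inch '[[[0,0,0],[0,0,0.157],30],[[0.4,0.876,0],[0,0,0],30],[[0.6,0.876,0],[0,0,0],30],[[0.7,0.876,0],[0,0,0],30],[[0.7,0.876,0.3],[0,-0.1,0],30],[[0.7,0.876,0.5],[0,-0.1,0],30],[[0,0,0.3],[0,-0.1,0],30],[[0,0,0.2],[0,-0.12,0],30],[[0,0,0],[0,-0.104,0],30],[[0,0,0],[0,0,0],30],[[0,0,0],[0,0,0],30]]'
python3 - <<'E'
from plan import *; from plant import env
need(env,*goal(-40,0,-23,30))
t=env.snapshot("top")["color"];s=env.snapshot("scene")["color"]
cv2.imwrite("pics/st.png",t);cv2.imwrite("pics/ss.png",s)
cv2.imwrite("pics/stand.png",np.vstack([cv2.resize(t[120:220,320:480],None,fx=3,fy=3),cv2.resize(s[120:220,265:425],None,fx=3,fy=3)]))
E
```

```text
time: 8.18
eef_pos: [482.4, -204.0, 135.2]
eef_rot: [180.0, 30.0, -28.3]
wrist_force: [0.1, 0.5, -2.2]
gripper_width: 0.57
grip_force: 39.8
8.175 [ 482.45 -203.98  135.17] [179.99  30.02 -28.3 ] q [  27.09   35.07   -9.54   95.69    0.26   79.22 -100.6 ] F [ 0.09  0.54 -2.15] g 39.836414250021335 49.5608113896379
shift [ 0.16  0.01 -0.17] turn [ 0.  0. -0.]
```

View pics/stand.png

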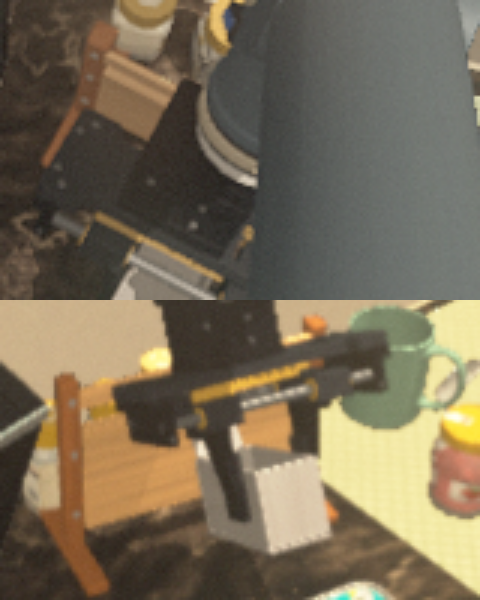

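The top view is blocked by the arm. The scene crop shows the caddy tilted, with its near bottom corner at about (272,553), its right bottom corner at (330,540) and its front top right corner at (318,460). The tongue is half hidden behind the left finger at (237,437). I'll compare predicted corner and rack edge pixels with the picture.

```bash
cat >> plan.py <<'E'
def proj(c,p):
    f,cx,cy,k,o,a=C[c]; q=R.from_euler('xyz',a,degrees=True).inv().apply(np.array(p,float)-o)*[1,-1,-1]
    u=q[...,:2]/q[...,2:]; r=(u**2).sum(-1,keepdims=True); return u*(1+k*r)*f+[cx,cy]
def caddy(o,pts): # caddy-frame points -> world by the grip
    T=R.from_euler('xyz',o['eef_rot'],degrees=True)*R.from_euler('x',180,degrees=True)
    return o['eef_pos']+T.apply(np.array(pts,float)-TC)
E
python3 - <<'E'
from plan import *; from plant import env
o=env.get_obs(); s=cv2.imread("pics/ss.png")
F=6; x0,y0=325,155
im=cv2.resize(s[y0:y0+100,x0-35:x0+65],None,fx=F,fy=F,interpolation=cv2.INTER_CUBIC); x0-=35
pts=[[-55,25,0],[-55,-25,0],[-55,-25,60],[-55,25,60],[55,25,0],[55,25,60],[55,20,60],[69,20,83],[69,-20,83]]
Rr=R.from_euler('z',YAW,degrees=True)
rk=G+Rr.apply([[0,y,z] for z in (0,20,38) for y in (-95,-50,0,50,95)])
for col,P in (((0,0,255),caddy(o,pts)),((255,0,0),rk)):
    for i,p in enumerate(proj("scene",P)):
        u=((p-[x0,y0]+.5)*F-.5).astype(int); 
        if col[2]: print(i,u)
        cv2.circle(im,tuple(int(v) for v in u),4,col,1)
cv2.imwrite("pics/ov.png",im)
E
```

```text
0 [396 295]
1 [517 258]
2 [489  96]
3 [365 131]
4 [267 254]
5 [238 107]
6 [249 103]
7 [224  44]
8 [314  20]
```

View pics/ov.png

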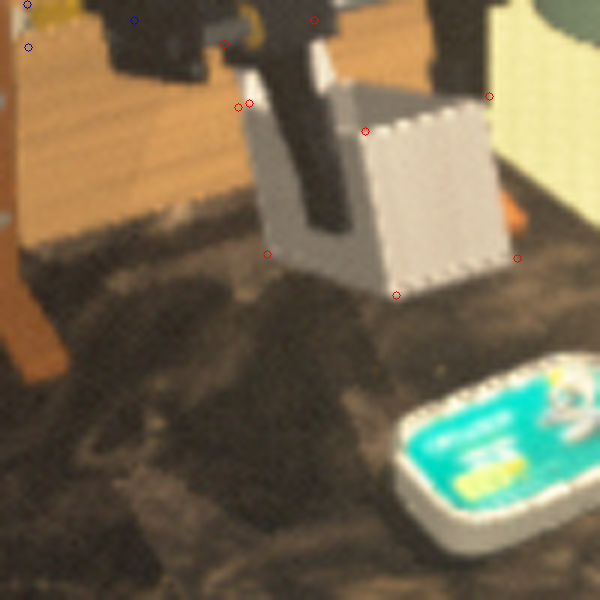

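Predicted and actual corners agree to about 1.5 mm. Next I'll line up on the insertion line and feed in.

```bash
python3 - <<'E'
from plan import *; from plant import env
for s in (40,20,0): need(env,*goal(-2.6-.766*s,0,9.8-.643*s,30))
E
```

```text
8.275 [ 482.5  -204.    136.07] [179.99  29.96 -28.29] q [  27.1    34.99   -9.55   95.69    0.25   79.25 -100.6 ] F [ 0.79  0.3  -0.96] g 39.83651667862432 49.641207309036105
shift [ 0.27  0.01 -0.52] turn [ 0. -0.  0.]
8.275 [ 482.5  -204.    136.07] [179.99  29.96 -28.29] q [  27.1    34.99   -9.55   95.69    0.25   79.25 -100.6 ] F [ 0.79  0.3  -0.96] g 39.83651667862432 49.641207309036105
shift [ 0.54  0.01 -1.27] turn [ 0. -0.  0.]
8.275 [ 482.5  -204.    136.07] [179.99  29.96 -28.29] q [  27.1    34.99   -9.55   95.69    0.25   79.25 -100.6 ] F [ 0.79  0.3  -0.96] g 39.83651667862432 49.641207309036105
shift [ 0.82  0.01 -2.02] turn [ 0. -0.  0.]
```

```bash
python3 -m inch '[[[0.14,0.01,-0.26],[0,0,0],30],[[0.13,0,-0.26],[0,0,0],30],[[0.09,0,-0.25],[0,0,0],30],[[0.09,0,-0.25],[0,0,0],30],[[0.09,0,-0.25],[0,0,0],30],[[0,0,0],[0,0,0],30],[[0,0,0],[0,0,0],30]]'
python3 - <<'E'
from plan import *; from plant import env
need(env,*goal(-2.6,0,9.8,30))
E
```

```text
time: 9.15
eef_pos: [506.9, -217.5, 156.3]
eef_rot: [180.0, 30.1, -28.3]
wrist_force: [-0.3, -0.1, -1.8]
gripper_width: 0.577
grip_force: 39.8
9.15 [ 506.89 -217.52  156.32] [180.    30.05 -28.32] q [  27.     35.95   -9.24   90.71    0.3    83.36 -100.36] F [-0.33 -0.07 -1.84] g 39.83643037296133 50.2236047053283
shift [ 0.26  0.   -0.76] turn [-0.  0. -0.]
```

```bash
python3 -m inch '[[[0.09,0,-0.25],[0,0,0],30],[[0.09,0,-0.25],[0,0,0],30],[[0.09,0,-0.25],[0,0,0],30],[[0,0,0],[0,0,0],30],[[0,0,0],[0,0,0],30]]'
python3 - <<'E'
from plan import *; from plant import env
for g in [(-2.6,0,9.8,30),(-2,0,7.5,25),(-2,0,6.5,20),(-2,0,5.5,15),(-2,0,4.3,10),(-2,0,2.8,5),(-1.5,0,1.5,0)]: need(env,*goal(*g))
s=env.snapshot("scene")["color"][100:230,270:430]; cv2.imwrite("pics/ins.png",cv2.resize(s,None,fx=4,fy=4,interpolation=cv2.INTER_CUBIC))
# increments between waypoints, tool frame
W=[(-2.6,0,9.8,30),(-2,0,7.5,25),(-2,0,6.5,20),(-2,0,5.5,15),(-2,0,4.3,10),(-2,0,2.8,5),(-1.5,0,1.5,0)]
print('inc')
for a,b in zip(W,W[1:]):
    p,r=goal(*a);q,_=goal(*b); print(R.from_euler('xyz',r,degrees=True).inv().apply(q-p)/25)
E
```

```text
time: 9.78
eef_pos: [520.4, -224.8, 169.3]
eef_rot: [180.0, 30.0, -28.3]
wrist_force: [0.1, -0.3, -2.4]
gripper_width: 0.573
grip_force: 39.8
9.775 [ 520.38 -224.81  169.26] [180.    30.04 -28.32] q [  26.92   36.44   -9.07   87.82    0.32   85.74 -100.25] F [ 0.12 -0.34 -2.37] g 39.83641901286319 49.85341242620109
shift [-0.02 -0.   -0.01] turn [-0.  0. -0.]
9.775 [ 520.38 -224.81  169.26] [180.    30.04 -28.32] q [  26.92   36.44   -9.07   87.82    0.32   85.74 -100.25] F [ 0.12 -0.34 -2.37] g 39.83641901286319 49.85341242620109
shift [ 0.1  -0.    0.33] turn [-0.    0.09 -0.  ]
9.775 [ 520.38 -224.81  169.26] [180.    30.04 -28.32] q [  26.92   36.44   -9.07   87.82    0.32   85.74 -100.25] F [ 0.12 -0.34 -2.37] g 39.83641901286319 49.85341242620109
shift [ 0.2  -0.    0.64] turn [-0.    0.18 -0.  ]
9.775 [ 520.38 -224.81  169.26] [180.    30.04 -28.32] q [  26.92   36.44   -9.07   87.82    0.32   85.74 -100.25] F [ 0.12 -0.34 -2.37] g 39.83641901286319 49.85341242620109
shift [ 0.31 -0.    0.93] turn [-0.    0.26 -0.  ]
9.775 [ 520.38 -224.81  169.26] [180.    30.04 -28.32] q [  26.92   36.44   -9.07   87.82    0.32   85.74 -100.25] F [ 0.12 -0.34 -2.37] g 39.83641901286319 49.85341242620109
shift [ 0.46 -0.    1.23] turn [-0.    0.35 -0.  ]
9.775 [ 520.38 -224.81  169.26] [180.    30.04 -28.32] q [  26.92   36.44   -9.07   87.82    0.32   85.74 -100.25] F [ 0.12 -0.34 -2.37] g 39.83641901286319 49.85341242620109
shift [ 0.63 -0.    1.52] turn [-0.    0.44 -0.  ]
9.775 [ 520.38 -224.81  169.26] [180.    30.04 -28.32] q [  26.92   36.44   -9.07   87.82    0.32   85.74 -100.25] F [ 0.12 -0.34 -2.37] g 39.83641901286319 49.85341242620109
shift [ 0.84 -0.    1.78] turn [ 0.    0.52 -0.  ]
inc
[ 0.12 -0.    0.34]
[0.07 0.   0.31]
[ 0.06 -0.    0.31]
[0.06 0.   0.32]
[ 0.06 -0.    0.33]
[0.08 0.   0.32]
```

View pics/ins.png

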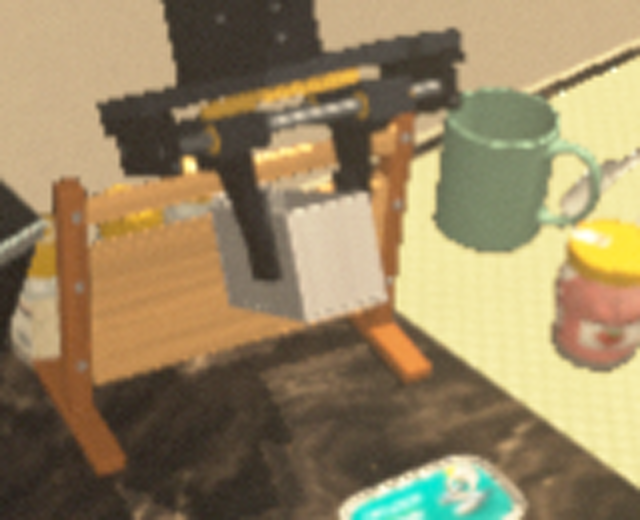

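The picture shows the caddy's back top edge, at (215-225,195), reaching the groove below the slat. The tongue is out of sight behind the slat and there is no contact force. Turning down halfway, then checking forces.

```bash
python3 -m inch '[[[0.1,0,0.33],[0,0.087,0],30],[[0.07,0,0.31],[0,0.087,0],30],[[0.06,0,0.31],[0,0.087,0],30],[[0,0,0],[0,0,0],30],[[0,0,0],[0,0,0],30]]'
python3 - <<'E'
from plan import *; from plant import env
for g in [(-2,0,5.5,15),(-2,0,2.8,5)]: need(env,*goal(*g))
E
```

```text
time: 10.45
eef_pos: [516.5, -222.7, 145.6]
eef_rot: [-180.0, 15.1, -28.3]
wrist_force: [-0.3, -0.3, -0.9]
gripper_width: 0.574
grip_force: 39.8
10.45 [ 516.54 -222.71  145.62] [-180.     15.1   -28.32] q [  26.96   29.91   -9.45   98.76    2.24   66.58 -101.35] F [-0.32 -0.3  -0.93] g 39.8360442732519 49.971597194912114
shift [-0.01  0.    0.02] turn [-0.  0. -0.]
10.45 [ 516.54 -222.71  145.62] [-180.     15.1   -28.32] q [  26.96   29.91   -9.45   98.76    2.24   66.58 -101.35] F [-0.32 -0.3  -0.93] g 39.8360442732519 49.971597194912114
shift [0.14 0.   0.67] turn [-0.    0.18 -0.  ]
```

```bash
python3 -m inch '[[[0.05,0,0.33],[0,0.087,0],30],[[0.06,0,0.33],[0,0.087,0],30],[[0.07,0,0.32],[0,0.087,0],30],[[0,0,0],[0,0,0],30],[[0,0,0],[0,0,0],30]]'
python3 - <<'E'
from plan import *; from plant import env
for g in [(-1.5,0,1.5,0),(-.5,0,0,0)]: need(env,*goal(*g))
s=env.snapshot("scene")["color"][100:230,270:430]; cv2.imwrite("pics/lvl.png",cv2.resize(s,None,fx=4,fy=4,interpolation=cv2.INTER_CUBIC))
E
```

```text
time: 11.08
eef_pos: [516.8, -222.8, 120.7]
eef_rot: [180.0, 0.2, -28.3]
wrist_force: [-0.5, 0.6, -2.1]
gripper_width: 0.57
grip_force: 39.8
11.075 [ 516.78 -222.83  120.74] [180.     0.21 -28.33] q [  26.15   24.95   -9.11  109.69    5.28   45.97 -104.15] F [-0.51  0.64 -2.12] g 39.83849008465768 49.58795869324729
shift [-0.    0.    0.02] turn [ 0.  0. -0.]
11.075 [ 516.78 -222.83  120.74] [180.     0.21 -28.33] q [  26.15   24.95   -9.11  109.69    5.28   45.97 -104.15] F [-0.51  0.64 -2.12] g 39.83849008465768 49.58795869324729
shift [0.04 0.   0.08] turn [ 0.  0. -0.]
```

View pics/lvl.png

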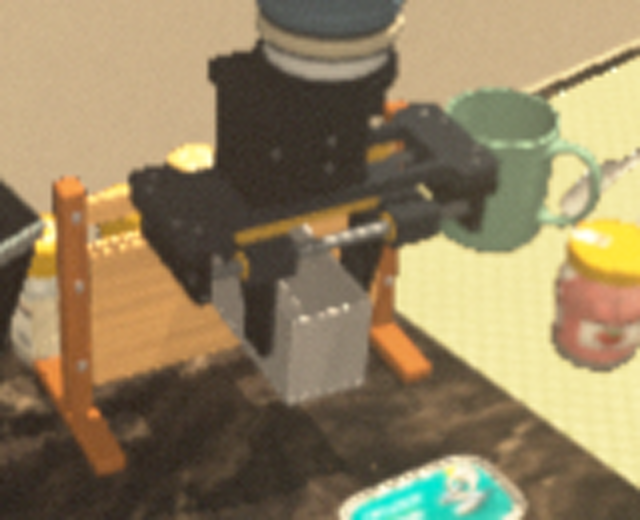

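The picture shows the caddy level against the board, still held and not yet touching. Lowering it in small steps until the edge takes the weight.

```bash
for i in 1; do python3 -m inch '[[[0.03,0,0.05],[0,0,0],30],[[0.01,0,0.04],[0,0,0],30],[[0,0,0],[0,0,0],30]]'; done
python3 -m inch '[[[0,0,0.03],[0,0,0],30],[[0,0,0.02],[0,0,0],30],[[0,0,0],[0,0,0],30]]'
```

```text
time: 11.5
eef_pos: [516.8, -222.8, 118.6]
eef_rot: [180.0, 0.2, -28.3]
wrist_force: [-5.2, 2.6, 3.1]
gripper_width: 0.57
grip_force: 39.8
time: 11.88
eef_pos: [516.7, -223.1, 118.0]
eef_rot: [180.0, 0.2, -28.3]
wrist_force: [-6.9, 3.0, 7.1]
gripper_width: 0.572
grip_force: 39.9
```

Contact with both the edge and the board is confirmed. I'll relax slightly and release.

```bash
python3 -m inch '[[[-0.02,0,-0.03],[0,0,0],30],[[0,0,0],[0,0,0],30],[[0,0,0],[0,0,0],54],[[0,0,0],[0,0,0],60],[[0,0,0],[0,0,0],75],[[0,0,0],[0,0,0],87],[[0,0,0],[0,0,0],87],[[0,0,0],[0,0,0],87]]' 
python3 - <<'E'
from plant import env
import cv2
print(env.get_obs()['wrist_force'])
s=env.snapshot("scene")["color"][100:230,270:430]; cv2.imwrite("pics/rel.png",cv2.resize(s,None,fx=4,fy=4,interpolation=cv2.INTER_CUBIC))
E
```

```text
time: 12.88
eef_pos: [516.7, -222.8, 117.8]
eef_rot: [-180.0, 0.1, -28.3]
wrist_force: [0.4, 0.5, -0.2]
gripper_width: 0.982
grip_force: 0.0
[ 0.42608974  0.45323278 -0.16629019]
```

View pics/rel.png

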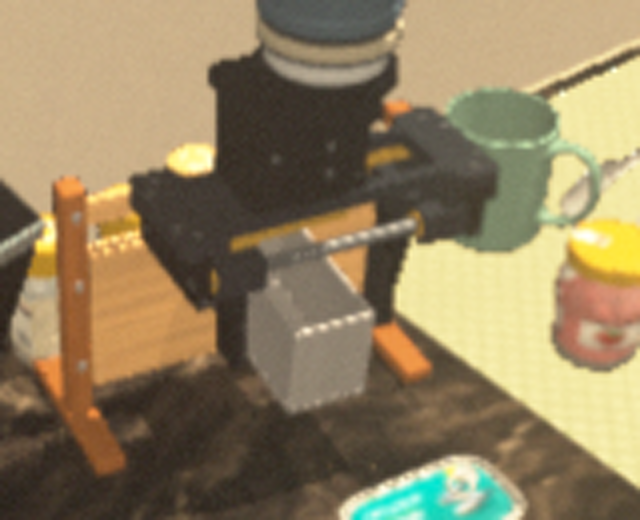

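The caddy stays hung after release, with its front bottom corner now at (293,410), about 2 px lower in the image. I'll retreat upward and measure it.

```bash
python3 -m inch '[[[0,0,-0.4],[0,0,0],87],[[0,0,-0.8],[0,0,0],87],[[0,0,-1],[0,0,0],87],[[0,0,-1],[0,0,0],87],[[0,0,-1],[0,0,0],87],[[-0.5,-0.8,-1],[0,0,0],87],[[-0.8,-1,-0.5],[0,0,0],87],[[-0.8,-1,0],[0,0,0],87],[[-0.8,-1,0],[0,0,0],87],[[-0.8,-1,0],[0,0,0],87],[[-0.5,-1,0],[0,0,0],87],[[0,0,0],[0,0,0],87]]'
python3 - <<'E'
from plant import env
import cv2,numpy as np
t=env.snapshot("top")["color"];s=env.snapshot("scene")["color"]
cv2.imwrite("pics/ft.png",t);cv2.imwrite("pics/fs.png",s)
f=lambda a:cv2.resize(a,(400,400),interpolation=cv2.INTER_CUBIC)
cv2.imwrite("pics/fin.png",np.hstack([f(t[110:210,350:450]),f(s[125:225,290:390])]))
E
```

```text
time: 14.42
eef_pos: [493.4, -43.2, 261.5]
eef_rot: [-179.9, 0.1, -28.0]
wrist_force: [0.0, -0.4, -0.1]
gripper_width: 1.0
grip_force: 0.0
```

View pics/fin.png

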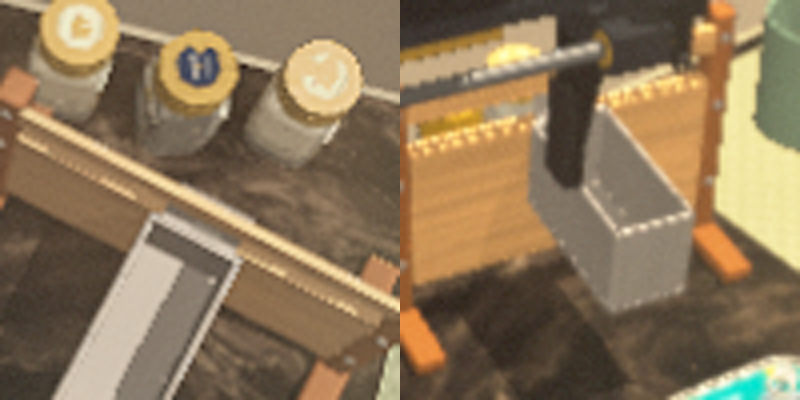

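The top crop shows the tongue passing under and behind the slat, with the back rim corners at (153,215) and (240,262) against the board. In the scene crop the front rim corners are at (615,233) and (691,212), and the bottom corners at (615,309) and (686,288). I'll check the tilt against these.

```bash
python3 - <<'E'
from plan import *
f=lambda u,v,x,y:np.array([x+(u+.5)/4-.5,y+(v+.5)/4-.5])
ob=[("scene",f(215,233,290,125),[-55,25,60]),("scene",f(291,212,290,125),[-55,-25,60]),("scene",f(215,309,290,125),[-55,25,0]),("scene",f(286,288,290,125),[-55,-25,0]),("scene",f(133,195,290,125),[55,25,0]),("top",f(153,215,350,110),[55,25,60]),("top",f(240,262,350,110),[55,-25,60])]
from scipy.optimize import least_squares
Rr=R.from_euler('z',YAW,degrees=True)
def res(v):
    r=[]
    for c,p,q in ob: r.append(proj(c,G+Rr.apply(v[:3]+R.from_euler('zy',v[3:],degrees=True).apply(q)))-p)
    return np.ravel(r)
s=least_squares(res,[-55,0,-56,0,0]); print("x y z yaw pitch",s.x); print(s.fun.reshape(-1,2))
E
```

```text
x y z yaw pitch [-57.39  -0.41 -56.09  -1.55  -2.61]
[[ 0.42 -0.43]
 [ 1.63 -0.49]
 [-1.66  0.53]
 [-0.05  0.36]
 [-0.73  0.34]
 [-0.26 -0.33]
 [ 0.57  0.37]]
```

The caddy is well inside the limits: x -57, z -56, about 2.6° nose-down and 1.6° yaw. The arm is clear, so I'm handing in.

```bash
python3 -c "
from plant import env
print(env.job_done())"
```

```text
the job is handed in; nothing more can be done
None
```

The caddy hangs by its tongue in the groove, about 2.6° off level by the last pictures, released with the arm clear; I never moved the plain box, and the job is handed in at about 14.5 s (no verdict was returned).

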